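# Open the charging dock by its snap tab and load the spare battery pack

## Robot

A 6-joint arm with a two-finger parallel gripper is mounted at the origin on a cart in front of the work surface, level with it; the furniture and walls round the work are solid. World frame = base frame: x ahead of the robot, y to its left, z up, the work surface at z = 0. Lengths are in m, angles in rad, forces in N, time in s.
With the tool pointing down it reaches from about 0.275 to 0.75 m from the base axis. Payload 10.2 kg.
Tool frame: the origin (TCP) lies at the very end of the fingers, on their centre line; the grasp point (between the pads) lies 19 mm behind it; z points along the fingers, y is the line along which they close (so a half turn about z gives the same grasp; the last joint's range is limited). The gripper opens to 88 mm and grips with 3 to 60 N. Pads are 18 mm wide; open, the fingers measure 123 mm over their backs; the gripper's body (75 mm by 187 mm) begins 45 mm behind the grasp point.
Start: joints at [-1.423, 0.313, 1.498, -0, 1.331, -0.223], TCP at [0.19, -0.489, 0.239] pointing down, gripper open.
Joint ranges: [-2.94, 2.94], [-0.97, 2.17], [0.19, 2.56], [-1.23, 4.37], [0.02, 3.11], [-2.88, 2.88]. Speed limits (rad/s): [2.39, 2.39, 3.01, 3.14, 3.14, 3.14].

## Interface

Orientations are given as a rotation vector (axis times angle).
In Python, from bench import bot, imaging gives the robot as it stands.
- The arm moves only by the tool move_arm, never from a script. Its argument "rows" is a list that holds one entry, the list of rows, each a list of 7 numbers: the shift along the world's x, y, z as a fraction of full scale, then the turn, a rotation vector about the world's x, y, z as a fraction of full scale, then the opening, from -1 (shut) to 1 (fully open). In form: [[[dx, dy, dz, wx, wy, wz, fingers], ...]]. A call has 1 to 5 rows; each row shifts and turns the commanded pose from where the row before left it; what a row does not reach is not made up. Full scale, the value 1, is 60 mm for a shift and 0.1 rad for a turn. A row lasts 1/8 s, in which the tool goes at most 62.5 mm and 10.7 degrees, less where a joint would pass 70% of its speed; a pose out of reach is approached as far as the arm can. A call with a number of a shift or a turn outside -1 to 1 is refused whole. A call with a gripper value outside its range is refused whole. The fingers move at their own pace and stop on an object; "squeeze" is the grip in N (left out, the last holds). Time passes only in rows, so rows that do not move let the fingers close. It gives the time, the measured TCP pose, the force, the opening and the grip force at its end, in the units of the state.
- bot.read_state(): the state, without advancing time (a new reading comes with each control period).
- imaging.get_image(name): name is "side" or "top" or "wrist"; returns a dict with "img" (480x640x3 uint8, red, green, blue), "fx", "fy", "cx", "cy" (pixels), "distortion" ([k1, k2, p1, p2, k3] as OpenCV has them; the pictures are not rectified), "extrinsics" (4x4, takes a point from world to camera coordinates). Camera axes: x right, y down, z forward; pixel columns grow to the right and rows downward; lengths in m; the calibration is good to about 2 mm. A picture is of the moment at which its call begins. There is no depth.
- bot.job_done(): hands the job in; it is judged then, once.
The state is a dict: "t": time; "joints": joint angles; "joint_velocities": joint speeds; "effort": joint torques, N m; "ee_pos": TCP position; "tcp_rot": TCP orientation; "force": force on the tool from outside, world axes, zero at the start; "wrist_torque": the same for the moment, N m; "finger_gap": opening from 0.0 (shut) to 1.0 (fully open); "gripper_force": force on a finger pad.
Only numpy, scipy, OpenCV 4.12 (cv2) and the standard library are available. Lean on these libraries where they do the work, as an engineer would, in place of code of your own. Each camera call takes 0.05 s, during which the arm holds its last target. There are 200 camera calls.

## Task

First take the cover off the charging dock by pressing its snap tab in while lifting straight up, and lay it the right way up, flat on the bench clear of the dock. Then stand the spare battery pack, which lies on the bench, upright on its stepped contact foot on the bench and let go of it; last, take it again from above and put it fully home, foot down, in the one empty bay. Do not disturb the packs already in the dock or the things lying around.

Things in the scene. Friction and masses are not known exactly. Their poses are not given: they have to be found in the camera images.
- dock: charging dock, fixed on the bench: 210 x 84 x 8 mm dark base plate (x is its long axis), on it a 197 x 63 mm black housing up to a shoulder at z = 40 mm, then a narrower collar up to z = 54 mm with four upright bays in a row along x, two either side of a solid middle. Origin: centre of the underside, z up. +y is the side with the snap tab
- cover_mid (a point): loose grey cover, 197 x 63 x 47 mm, 0.13 kg, open below, hiding bays and packs; it stands on the dock's shoulder, its skirt round the collar. This point is its centre, half-way up (23.5 mm above its rim); x its long axis, z up. On the dock its top is 87 mm over the bench. It comes off straight up; 45 mm of lift clears collar and packs
- tab_button (a point): middle of the outer face of the snap tab's button (11 mm wide, 8 high), mid-length on the +y side, 22 mm above the cover's rim. It stands out 5 mm through a notch, open below, in the cover's side. The tab is the dock's sprung leaf, hooked over a ledge inside the cover; pressed flush (about 5 N) it frees the cover; keep it so for the first 10 mm of lift. Width over cover and button 68 mm, pressed 63
- snap_tab (a joint): flexing of the tab: 0 at rest (hooked), about 0.17 with the button pressed flush (free), at most 0.21 rad
- spare_mid (a point): spare pack like those in the dock: 24 x 28 x 72 mm, 0.09 kg, black. One end is the contact foot, a bright 18 x 22 mm step 5 mm high; the other the plain cap with fine ribs near it. It starts lying on a 28 mm wide face, 24 mm high. This point is its centre; x runs from foot to cap, y along the 28 mm width; z is up while it lies, x is up when it stands
- spare: the same pack, same point and axes
- cover: the same cover, origin at the centre of its open rim, 23.5 mm below its centre
- pack_a_mid (a point): battery pack, 24 x 28 x 72 mm, black, standing in a bay, its cap 26 mm above the collar; this point is its centre, z up (24 mm along the dock's x, 28 mm along its y)
- pack_b_mid (a point): another such pack, the same point and axes
- pack_c_mid (a point): another such pack, the same point and axes
- bay_1 (a point): centre of the floor of the outermost -x bay, at x = -76 mm in the dock's frame. A bay is 28 mm (dock x) by 32 mm (dock y) and 46 mm deep; the collar's top is 46 mm above this point, a seated pack's centre 36 mm above it. Three bays hold packs; which one is empty varies
- bay_2 (a point): centre of the floor of the inner -x bay, at x = -36 mm in the dock's frame. A bay is 28 mm (dock x) by 32 mm (dock y) and 46 mm deep; the collar's top is 46 mm above this point, a seated pack's centre 36 mm above it. Three bays hold packs; which one is empty varies
- bay_3 (a point): centre of the floor of the inner +x bay, at x = 36 mm in the dock's frame. A bay is 28 mm (dock x) by 32 mm (dock y) and 46 mm deep; the collar's top is 46 mm above this point, a seated pack's centre 36 mm above it. Three bays hold packs; which one is empty varies
- bay_4 (a point): centre of the floor of the outermost +x bay, at x = 76 mm in the dock's frame. A bay is 28 mm (dock x) by 32 mm (dock y) and 46 mm deep; the collar's top is 46 mm above this point, a seated pack's centre 36 mm above it. Three bays hold packs; which one is empty varies
- ring_clamp: bystander: wooden hand clamp, 30 x 131 x 30 mm, loose. The bench to the right of the dock (x 0.40 to 0.60, y -0.43 to -0.30) and between dock and spare (x 0.44 to 0.54, y 0.08 to 0.17) is free; a lamp hangs low over the far right
- driver_1: bystander: small screwdriver, 12 x 120 x 12 mm, loose
- tape_roll: bystander: roll of tape lying flat, 104 mm across, 25 mm high, loose; behind it (x over 0.66, y 0.15 to 0.42) stands a fixed drawer cabinet, to its left (y over 0.38) a fixed mug 101 mm high

How it is judged:
By the outcome, as a careful person would: the job done as asked, in the order asked, and still so for the second after the job is handed in, with the robot touching nothing.
It also fails if it takes over 66 s, if anything falls off the work surface, if the arm or the gripper's body presses on something with over 40 N, if the wrist force passes 120 N, or if a joint passes its speed limit or range.

## Working session

There is one attempt and no reset: what is moved stays moved. The work goes in short steps, Python scripts to look and compute and a tool call to move; the robot and the scene stay as the last step left them, time stands still between calls to the robot, and variables do not carry over. Pictures are saved under pics/ and viewed, at most 10 in all, crops included, and the job is handed in when it is done.

Besides the shell and the picture viewer there is one more tool, called after "Call:" as name(argument=value, ...) on one line, values as JSON. move_arm: Moves the arm, as the interface text tells. Its arguments: {"type":"object","properties":{"rows":{"type":"array"},"squeeze":{"type":"number"}},"required":["rows"]}

```bash
ls; mkdir -p pics
cat > h.py <<'E'
import numpy as np, cv2
from bench import bot, imaging
def grab(n,f=None):
    d=imaging.get_image(n)
    if f: cv2.imwrite('pics/'+f,d['img'][:,:,::-1])
    np.savez('/tmp/'+n+'.npz',K=np.array([[d['fx'],0,d['cx']],[0,d['fy'],d['cy']],[0,0,1.]]),D=np.array(d['distortion'],float),E=np.array(d['extrinsics']),img=d['img'])
def ld(n):
    z=np.load('/tmp/'+n+'.npz'); return z['K'],z['D'],z['E'],z['img']
def onz(n,px,z):
    K,D,E,_=ld(n); px=np.array(px,float).reshape(-1,1,2)
    u=cv2.undistortPoints(px,K,D).reshape(-1,2)
    R,t=E[:3,:3],E[:3,3]; c=-R.T@t
    r=np.c_[u,np.ones(len(u))]@R
    return c+r*((np.broadcast_to(z,len(u))-c[2])/r[:,2])[:,None]
def proj(n,P):
    K,D,E,_=ld(n); P=np.array(P,float).reshape(-1,3)
    return cv2.projectPoints(P,cv2.Rodrigues(E[:3,:3])[0],E[:3,3],K,D)[0].reshape(-1,2)
E
python3 - <<'E'
from h import *
for n in('top','side'):
    grab(n,n+'0.png'); K,D,E,_=ld(n); print(n,K[0,0],-E[:3,:3].T@E[:3,3],E[2,:3])
a=[cv2.imread(f'pics/{n}0.png') for n in('top','side')]
s=bot.read_state();print(s)
E
```

```text
pics
top 621.7126040612462 [0.27431208 0.07872676 1.45415435] [ 0.20299788 -0.0097145  -0.97913099]
side 518.0826910393898 [ 0.37359044 -0.86589158  0.52641398] [ 0.16334869  0.88406539 -0.43788765]
{'t': 0.1, 'joints': array([-1.42339773e+00,  3.13330126e-01,  1.49829718e+00, -7.76515986e-06,
        1.33100173e+00, -2.23398741e-01]), 'joint_velocities': array([-8.95028504e-04, -6.65279500e-04, -2.68444248e-03, -5.89493339e-05,
       -6.21239915e-04, -8.47940330e-05]), 'effort': array([ 2.49571691e-03, -4.02810323e+01, -2.52644509e+01,  6.95945369e-02,
        3.42623983e-02, -5.11459768e-05]), 'ee_pos': array([ 0.19019556, -0.48912148,  0.23827507]), 'tcp_rot': array([-3.08673597e+00, -5.78928011e-01, -4.99922629e-05]), 'force': array([-0.00706086, -0.56480239, -0.08922795]), 'wrist_torque': array([ 3.75377181e-02, -5.25315392e-05, -1.30277693e-02]), 'gripper_force': 0.0, 'finger_gap': 0.9999673541849551}
```

View pics/top0.png

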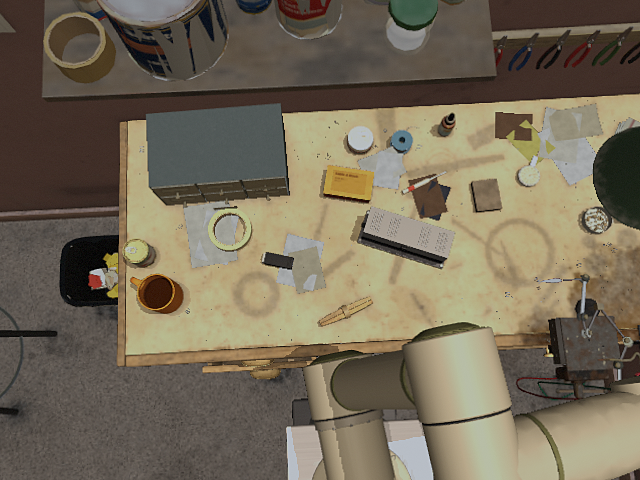

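View pics/side0.png

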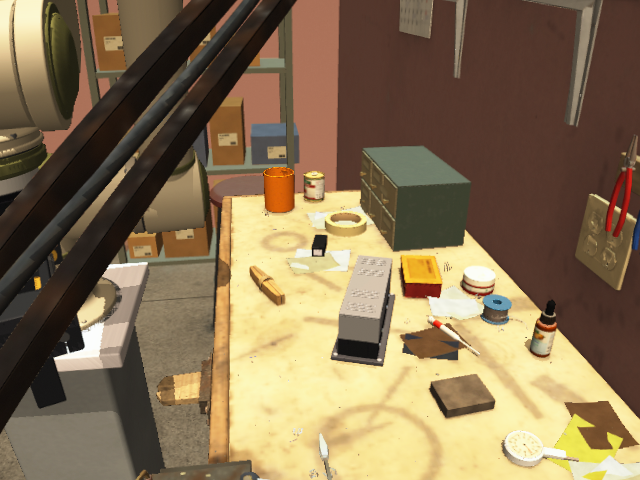

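The top view shows the dock and cover near (405,240), the spare at (278,260), the clamp at (345,312) and the tape at (230,230). The side view shows the dock at (365,310) and the spare at (320,245). I'll enlarge both crops.

Run:
```python
import cv2,numpy as np
t=cv2.imread('pics/top0.png');s=cv2.imread('pics/side0.png')
a=cv2.resize(t[195:280,250:465],(800,316),interpolation=cv2.INTER_CUBIC)  #3.72
b=cv2.resize(s[225:375,290:490],(380,285),interpolation=cv2.INTER_CUBIC) #1.9
c=cv2.resize(s[225:275,290:360],(400,285),interpolation=cv2.INTER_CUBIC) #5.71
o=np.zeros((601-1,800,3),np.uint8);o[:316]=a;o[315:600,:380]=b;o[315:600,400:]=c
cv2.imwrite('pics/c0.png',o)
```

```text
(no output)
```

View pics/c0.png

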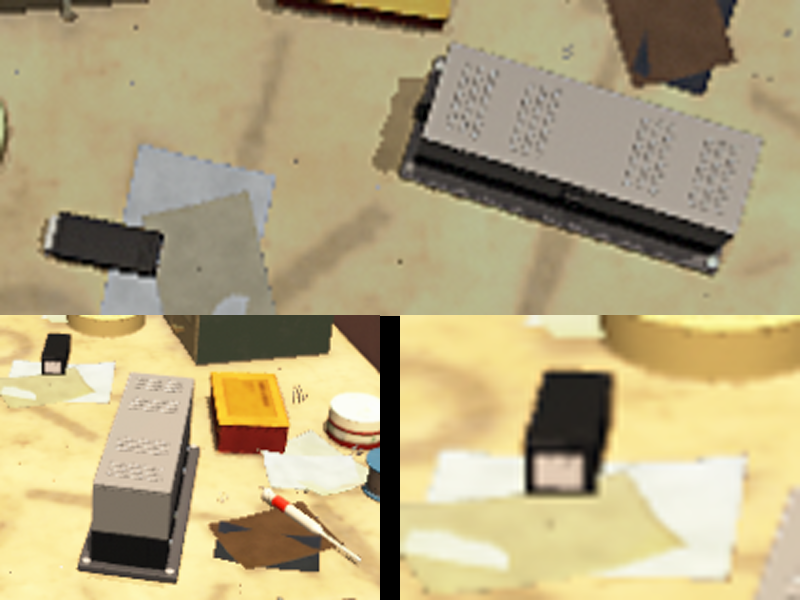

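Crop: the cover's top corners are at crop (452,45), (763,140), (728,233) and (415,140), with a possible tab at (572,195). The spare spans (45,235) to (162,245), and which end is the foot is unclear. I'll localise these, then look closer with the wrist camera.

Run:
```python
from h import *
s=800/215
c=np.array([(452,45),(763,140),(728,233),(415,143)])/s+[250,195]
P=onz('top',c,.087);print(P.round(4));print(P.mean(0), [np.linalg.norm(P[i]-P[(i+1)%4]).round(4) for i in range(4)])
d=(P[0]+P[3]-P[1]-P[2]);print('long axis deg',np.degrees(np.arctan2(d[1],d[0])))
print('tab?',onz('top',np.array([572,195])/s+[250,195],.062))
c=np.array([(57,212),(163,230),(157,275),(45,255)])/s+[250,195]
P=onz('top',c,.024);print(P.round(4));print(P.mean(0));d=(P[0]+P[3]-P[1]-P[2]);print(np.degrees(np.arctan2(d[1],d[0])),[np.linalg.norm(P[i]-P[(i+1)%4]).round(4) for i in range(4)])
grab('wrist');K,D,E,_=ld('wrist')
st=bot.read_state();from scipy.spatial.transform import Rotation as R
T=np.eye(4);T[:3,:3]=R.from_rotvec(st['tcp_rot']).as_matrix();T[:3,3]=st['ee_pos']
print('cam in tcp',(np.linalg.inv(T)@np.linalg.inv(E)).round(3).tolist(),K[0,0]);print(T[:3,:3].round(3))
```

```text
[[ 0.6212 -0.0582  0.087 ]
 [ 0.552  -0.241   0.087 ]
 [ 0.4965 -0.2146  0.087 ]
 [ 0.5614 -0.0316  0.087 ]]
[ 0.55776009 -0.13636979  0.087     ] [np.float64(0.1954), np.float64(0.0615), np.float64(0.1942), np.float64(0.0654)]
long axis deg 69.86659823066378
tab? [[ 0.52905493 -0.12728129  0.062     ]]
[[0.5425 0.1908 0.024 ]
 [0.5275 0.1249 0.024 ]
 [0.4992 0.1299 0.024 ]
 [0.5156 0.1993 0.024 ]]
[0.52116885 0.16123647 0.024     ]
76.91834521117006 [np.float64(0.0676), np.float64(0.0287), np.float64(0.0713), np.float64(0.0282)]
cam in tcp [[-0.0, -0.962, -0.274, 0.072], [1.0, -0.001, 0.0, 0.001], [-0.001, -0.274, 0.962, -0.146], [0.0, 0.0, 0.0, 1.0]] 342.555447908877
[[ 0.932  0.362 -0.   ]
 [ 0.362 -0.932  0.001]
 [ 0.    -0.001 -1.   ]]
```

The cover is 195 x 63 mm, centred near (0.558,-0.136) with its long axis at 70°. The tab is on the robot side, so dock y points to about 160°. I'm moving above it for a close look.

Call:
move_arm(rows=[[[0.68,0.65,0,0,0,0.95,1],[0.68,0.65,0,0,0,0.95,1],[0.68,0.65,0,0,0,0.95,1],[0.68,0.65,0,0,0,0.95,1],[0.68,0.65,0,0,0,0.95,1]]])

```text
t: 0.78
ee_pos: [0.3953, -0.2928, 0.2387]
tcp_rot: [-2.863, -1.293, 0.0]
force: [-0.4, -0.3, 0.2]
finger_gap: 0.997
gripper_force: 0.0
```

Call:
move_arm(rows=[[[0.68,0.65,0,0,0,0.95,1],[0.68,0.65,0,0,0,0.95,1],[0.68,0.65,0,0,0,0.95,1],[0.68,0.65,0,0,0,0.95,1],[0,0,0,0,0,0,1]]])

```text
t: 1.4
ee_pos: [0.5588, -0.1357, 0.238]
tcp_rot: [-2.564, -1.813, 0.0]
force: [0.9, -0.5, -0.0]
finger_gap: 1.002
gripper_force: 0.0
```

Run:
```python
from h import *
grab('wrist','w1.png')
```

```text
(no output)
```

View pics/w1.png

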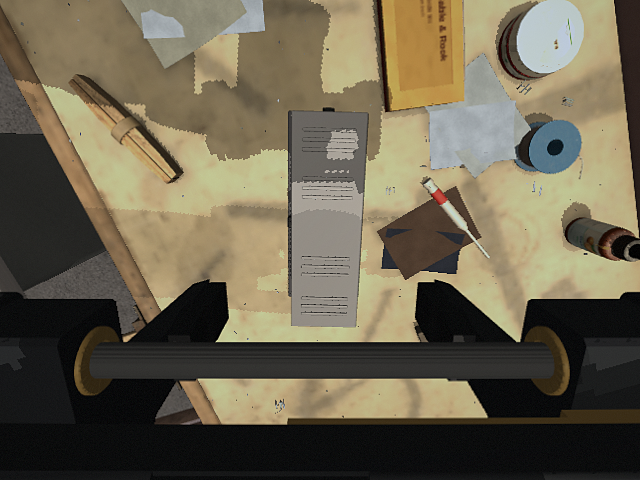

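The wrist view shows the cover's top at (291,111), (369,113), (357,326) and (290,324). I'll fit it and enlarge both long sides to find the tab.

Run:
```python
from h import *
P=onz('wrist',[(291,111),(369,113),(357,326),(290,324)],.087);print(P.round(4));print(P.mean(0), [np.linalg.norm(P[i]-P[(i+1)%4]).round(4) for i in range(4)])
d=(P[0]+P[3]*0-P[1]*0+P[1]-P[2]-P[3]);print('deg',np.degrees(np.arctan2(d[1],d[0])))
w=ld('wrist')[3][:,:,::-1];t=ld('top')[3][:,:,::-1]
g=lambda a:cv2.convertScaleAbs(a,alpha=2.2,beta=20)
a=cv2.resize(g(w[95:335,270:390]),(300,600),interpolation=cv2.INTER_CUBIC) #2.5
b=cv2.resize(g(t[195:275,350:465]),(500,348),interpolation=cv2.INTER_CUBIC)#4.35
o=np.zeros((600,800,3),np.uint8);o[:,:300]=a;o[:348,300:]=b
cv2.imwrite('pics/c1.png',o)
```

```text
[[ 0.5689 -0.0379  0.087 ]
 [ 0.6285 -0.0606  0.087 ]
 [ 0.5594 -0.2428  0.087 ]
 [ 0.4988 -0.219   0.087 ]]
[ 0.56389864 -0.14005452  0.087     ] [np.float64(0.0637), np.float64(0.1949), np.float64(0.0652), np.float64(0.1943)]
deg 69.03719933936678
```

View pics/c1.png

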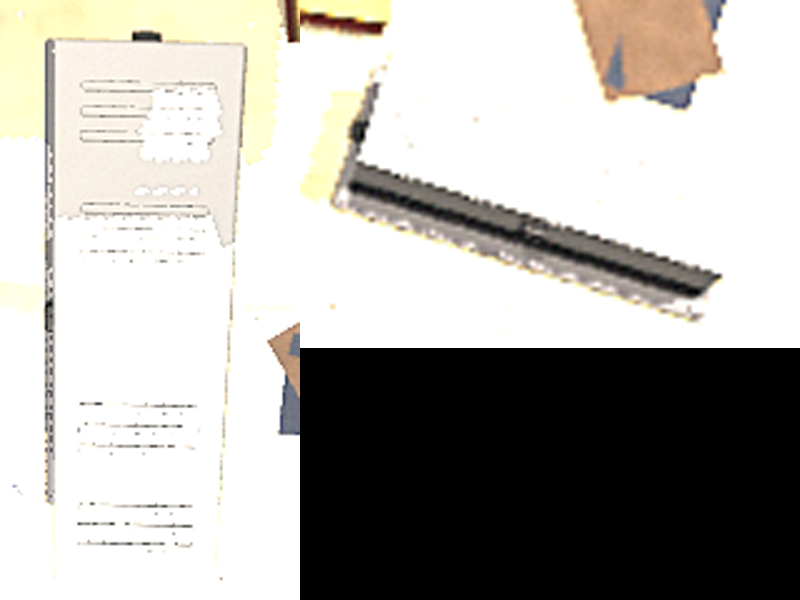

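Tab confirmed on the robot side, dark mark at crop (48,315) on the mid left side. The two cameras disagree by about 6 mm across the cover, so I'll shift mostly to the wrist estimate, descend and check closer.

Call:
move_arm(rows=[[[0.08,-0.06,-0.7,0,0,-0.17,1],[0,0,-0.7,0,0,0,1],[0,0,-0.7,0,0,0,1],[0,0,0,0,0,0,1]]])

```text
t: 1.95
ee_pos: [0.5602, -0.1425, 0.1106]
tcp_rot: [-2.583, -1.78, 0.005]
force: [-0.5, 0.0, 0.8]
finger_gap: 0.996
gripper_force: 0.0
```

Run:
```python
from h import *
grab('wrist'); w=ld('wrist')[3]
cv2.imwrite('pics/w2.png',w[:,:,::-1])
print(ld('wrist')[0]); print(bot.read_state()['ee_pos'])
```

```text
[[342.55544791   0.         321.34096742]
 [  0.         342.55544791 240.52866961]
 [  0.           0.           1.        ]]
[ 0.56155539 -0.14276675  0.11293423]
```

View pics/w2.png

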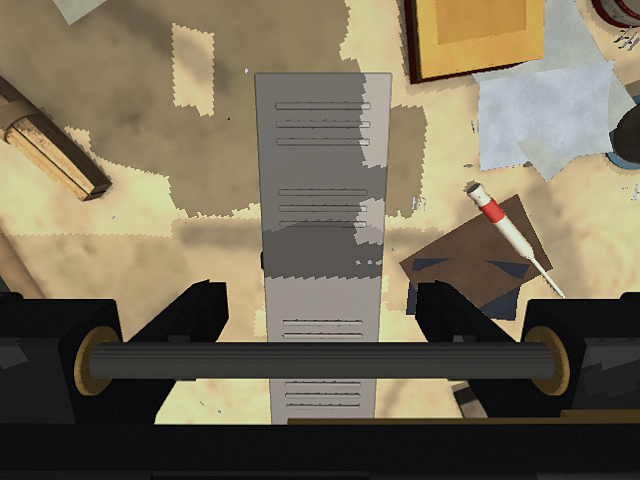

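The cover is now symmetric about column 323, with its far corners at (255,73) and (391,73). The tab shows at (262,261).

Run:
```python
from h import *
from scipy.spatial.transform import Rotation as R
st=bot.read_state();M=R.from_rotvec(st['tcp_rot']).as_matrix()
P=onz('wrist',[(255,73),(391,73),(375,425),(271,425),(262,261)],[.087]*4+[.062])
print(st['ee_pos'],((P-st['ee_pos'])@M).round(4)); print(P.round(4))
```

```text
[ 0.56155539 -0.14276675  0.11293423] [[ 0.101  -0.03    0.026 ]
 [ 0.1009  0.0318  0.0259]
 [-0.0953  0.0328  0.0259]
 [-0.0956 -0.0308  0.026 ]
 [ 0.0019 -0.0358  0.051 ]]
[[ 0.5695 -0.0377  0.087 ]
 [ 0.6271 -0.0597  0.087 ]
 [ 0.5583 -0.2435  0.087 ]
 [ 0.4987 -0.2211  0.087 ]
 [ 0.5287 -0.1282  0.062 ]]
```

Call:
move_arm(rows=[[[0.03,0.03,-0.4,0,0,0,1],[0,0,-0.4,0,0,0,1],[0,0,-0.35,0,0,0,1],[0,0,0,0,0,0,1]]], squeeze=25)

```text
t: 2.5
ee_pos: [0.5642, -0.1407, 0.0447]
tcp_rot: [2.585, 1.784, 0.0]
force: [0.4, 0.1, -0.5]
finger_gap: 0.999
gripper_force: 0.0
```

Call:
move_arm(rows=[[[0,0,0,0,0,0,-1],[0,0,0,0,0,0,-1],[0,0,0,0,0,0,-1],[0,0,0,0,0,0,-1],[0,0,0,0,0,0,-1]]], squeeze=25)

```text
t: 3.12
ee_pos: [0.5629, -0.1398, 0.0446]
tcp_rot: [-2.583, -1.784, 0.003]
force: [-10.8, 2.4, 10.3]
finger_gap: 0.713
gripper_force: 25.0
```

The opening is 62.8 mm, so the button is flush. Lifting straight up.

Call:
move_arm(rows=[[[0,0,0.1,0,0,0,-1],[0,0,0.1,0,0,0,-1],[0,0,0.1,0,0,0,-1],[0,0,0.1,0,0,0,-1],[0,0,0,0,0,0,-1]]])

```text
t: 3.75
ee_pos: [0.5642, -0.1402, 0.0682]
tcp_rot: [2.585, 1.785, 0.001]
force: [-2.1, 0.7, 0.4]
finger_gap: 0.709
gripper_force: 25.0
```

Free: the grip is steady and the force is low. I'll lift on and carry it to the right.

Call:
move_arm(rows=[[[0,0,0.4,0,0,0,-1],[0,0,0.5,0,0,0,-1],[0,0,0.5,0,0,0,-1],[-0.08,-0.29,0,0,0,-0.93,-1],[-0.08,-0.29,0,0,0,-0.93,-1]]])

```text
t: 4.38
ee_pos: [0.5549, -0.1756, 0.1524]
tcp_rot: [2.74, 1.533, 0.002]
force: [0.9, -0.5, -1.8]
finger_gap: 0.709
gripper_force: 25.0
```

Call:
move_arm(rows=[[[-0.08,-0.29,0,0,0,-0.93,-1],[-0.08,-0.29,0,0,0,-0.93,-1],[-0.08,-0.29,0,0,0,-0.93,-1],[-0.08,-0.29,0,0,0,-0.93,-1],[-0.08,-0.29,0,0,0,-0.93,-1]]])

```text
t: 5.0
ee_pos: [0.5307, -0.2628, 0.152]
tcp_rot: [3.02, 0.86, 0.002]
force: [0.8, 0.2, -1.6]
finger_gap: 0.713
gripper_force: 25.0
```

Call:
move_arm(rows=[[[-0.08,-0.29,0,0,0,-0.93,-1],[-0.08,-0.29,0,0,0,-0.93,-1],[-0.08,-0.29,0,0,0,-0.93,-1],[-0.08,-0.29,0,0,0,-0.93,-1],[0,0,0,0,0,0,-1]]])

```text
t: 5.62
ee_pos: [0.5112, -0.3325, 0.1518]
tcp_rot: [3.127, 0.29, 0.001]
force: [-0.1, 0.3, -1.2]
finger_gap: 0.71
gripper_force: 25.0
```

Call:
move_arm(rows=[[[-0.09,-0.27,0,0,0,-0.92,-1],[-0.09,-0.27,0,0,0,-0.92,-1],[0,0,-0.7,0,0,0,-1],[0,0,-0.8,0,0,0,-1],[0,0,-0.6,0,0,0,-1]]])

```text
t: 6.25
ee_pos: [0.5006, -0.3629, 0.024]
tcp_rot: [-3.141, -0.007, 0.0]
force: [0.3, -0.2, -1.2]
finger_gap: 0.71
gripper_force: 25.0
```

Call:
move_arm(rows=[[[0,0,-0.2,0,0,0,-1],[0,0,-0.1,0,0,0,-1],[0,0,0,0,0,0,-1]]])

```text
t: 6.62
ee_pos: [0.501, -0.3642, 0.0087]
tcp_rot: [3.14, 0.004, 0.002]
force: [-0.1, -0.7, -1.2]
finger_gap: 0.711
gripper_force: 25.0
```

Call:
move_arm(rows=[[[0,0,-0.05,0,0,0,-1],[0,0,-0.02,0,0,0,-1],[0,0,0,0,0,0,-1]]])

```text
t: 7.0
ee_pos: [0.5007, -0.3642, 0.0046]
tcp_rot: [3.141, 0.003, 0.001]
force: [-1.3, 0.2, 4.7]
finger_gap: 0.711
gripper_force: 25.0
```

It is on the bench, with contact felt. Releasing and rising.

Call:
move_arm(rows=[[[0,0,0,0,0,0,1],[0,0,0,0,0,0,1],[0,0,0,0,0,0,1],[0,0,0.3,0,0,0,1],[0,0,0.8,0,0,0,1]]])

```text
t: 7.62
ee_pos: [0.4997, -0.3633, 0.0695]
tcp_rot: [-3.139, -0.003, 0.004]
force: [0.3, -0.5, 0.5]
finger_gap: 1.003
gripper_force: 0.0
```

Call:
move_arm(rows=[[[0,0,1,0,0,0,1],[0,0,1,0,0,0,1],[0,0.5,0.8,0,0,0.95,1],[0,0.9,0,0,0,0.95,1],[0,0.9,0,0,0,0.95,1]]])

```text
t: 8.25
ee_pos: [0.5002, -0.2245, 0.2392]
tcp_rot: [3.107, 0.453, 0.003]
force: [0.7, 0.9, -0.4]
finger_gap: 0.998
gripper_force: 0.0
```

Cover placed. Next I look at the opened dock from above on the way to the spare.

Call:
move_arm(rows=[[[0.1,0.14,0,0,0,0.95,1],[0.1,0.14,0,0,0,0.95,1],[0.1,0.14,0,0,0,0.95,1],[0.1,0.14,0,0,0,0.95,1],[0.1,0.14,0,0,0,0.95,1]]])

```text
t: 8.88
ee_pos: [0.5305, -0.1836, 0.2389]
tcp_rot: [2.914, 1.172, 0.001]
force: [-0.3, -0.4, 0.4]
finger_gap: 1.0
gripper_force: 0.0
```

Call:
move_arm(rows=[[[0.1,0.14,0,0,0,0.95,1],[0.1,0.14,0,0,0,0.95,1],[0.1,0.14,0,0,0,0.95,1],[0.1,0.14,0,0,0,0.95,1],[0,0,0,0,0,0,1]]])

```text
t: 9.5
ee_pos: [0.5545, -0.1499, 0.2386]
tcp_rot: [2.643, 1.697, 0.001]
force: [-0.1, -0.1, 0.1]
finger_gap: 1.0
gripper_force: 0.0
```

Run:
```python
from h import *
grab('wrist','dock.png'); import shutil; shutil.copy('/tmp/wrist.npz','/tmp/dock.npz'); print(bot.read_state()['ee_pos'],bot.read_state()['tcp_rot'])
```

```text
[ 0.55435416 -0.15025191  0.2383523 ] [2.64390463e+00 1.69530330e+00 6.29110571e-04]
```

Call:
move_arm(rows=[[[-0.1,0.9,0,0,0,0,1],[-0.1,0.9,0,0,0,0,1],[-0.1,0.9,0,0,0,0,1],[-0.1,0.9,0,0,0,0,1],[0,0.1,-0.2,0,0,0,1]]])

```text
t: 10.18
ee_pos: [0.5302, 0.0739, 0.2266]
tcp_rot: [2.641, 1.699, 0.003]
force: [-0.3, -0.1, -0.0]
finger_gap: 0.999
gripper_force: 0.0
```

Run:
```python
from h import *
grab('wrist'); s=bot.read_state();print(s['ee_pos'],s['tcp_rot'])
uv=proj('wrist',[.521,.161,.024])[0];print(uv)
d=cv2.imread('pics/dock.png'); w=ld('wrist')[3][:,:,::-1]
u,v=int(uv[0]),int(uv[1]);u0,v0=max(0,min(u-80,480)),max(0,min(v-90,300)); print(u0,v0)
o=np.zeros((540,800,3),np.uint8)
o[:,:400]=cv2.resize(d[60:330,220:420],(400,540),interpolation=cv2.INTER_CUBIC)
o[:,400:]=0;c=w[v0:v0+216,u0:u0+160];c=cv2.resize(c,(400,540),interpolation=cv2.INTER_CUBIC);o[:,400:]=cv2.convertScaleAbs(c,alpha=1.6)
cv2.imwrite('pics/c2.png',o)
```

```text
[0.5296948 0.0728863 0.2242474] [-2.64216185e+00 -1.69826252e+00  1.56794798e-03]
[273.50314146 137.94594352]
193 47
```

View pics/c2.png

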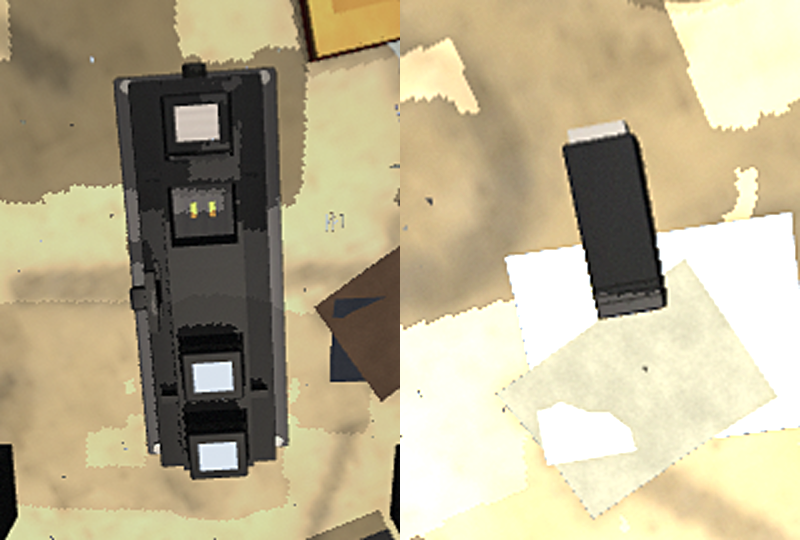

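Left: bays 1, 2 and 4 show light cap labels at (218,456), (213,377) and (197,122). Bay 3 is empty, with contacts at (203,210). Right: the spare's bright foot is at the top (+y), crop (598,130), and the ribbed cap is at the bottom, (632,305). Computing poses.

Run:
```python
from h import *
from scipy.spatial.transform import Rotation as R
q=np.array([(566,148),(634,135),(664,292),(598,305)],float); q=(q-[400,0])/2.5+[193,47]
P=onz('wrist',q,.024);print(P.round(4),[np.linalg.norm(P[i]-P[(i+1)%4]).round(4) for i in range(4)])
f=P[0]+P[1]-P[2]-P[3];f/=np.linalg.norm(f);print('phi',np.degrees(np.arctan2(f[1],f[0])))
e=(onz('wrist',(np.array([(570,132),(628,122)])-[400,0])/2.5+[193,47],.02)).mean(0);cap=(P[2]+P[3])/2
print('foot end',e,'cap',cap,'cap+36:',cap+.036*f, 'foot-36', e-.036*f)
# dock: bay opening corners z=.054 left crop x2 offset (220,60)
q=np.array([(170,187),(236,183),(237,243),(172,247)],float)/2+[220,60]
B=onz('dock',q,.054);print(B.round(4),B.mean(0),[np.linalg.norm(B[i]-B[(i+1)%4]).round(4) for i in range(4)])
c=[(176,104),(217,104),(217,143),(176,143)]; 
for c in ([197,122],[213,377],[218,456]): print(onz('dock',np.array(c)/2+[220,60],.080).round(4))
```

```text
[[0.5218 0.1926 0.024 ]
 [0.5474 0.186  0.024 ]
 [0.5327 0.1285 0.024 ]
 [0.5064 0.1349 0.024 ]] [np.float64(0.0265), np.float64(0.0593), np.float64(0.027), np.float64(0.0597)]
phi 75.3188434875383
foot end [0.53632941 0.19468524 0.02      ] cap [0.51954361 0.13170752 0.024     ] cap+36: [0.52866745 0.16653216 0.024     ] foot-36 [0.52720558 0.1598606  0.02      ]
[[ 0.5678 -0.0889  0.054 ]
 [ 0.5967 -0.1001  0.054 ]
 [ 0.5859 -0.1258  0.054 ]
 [ 0.5567 -0.1145  0.054 ]] [ 0.57676793 -0.10729968  0.054     ] [np.float64(0.031), np.float64(0.0279), np.float64(0.0312), np.float64(0.0279)]
[[ 0.5909 -0.0693  0.08  ]]
[[ 0.5506 -0.1746  0.08  ]]
[[ 0.5363 -0.212   0.08  ]]
```

Bay 3 is at (0.577,-0.107) on the 69° axis, and the opening measures 31 x 28 mm as it should. The spare is at (0.527,0.160) with its foot towards 75°. I'll grasp it with the tool tilted 35° towards the foot, so the 90° turn ends at 55° the other way.

Call:
move_arm(rows=[[[-0.01,0.19,-0.2,0,0,0.85,1],[-0.01,0.19,-0.2,0,0,0.85,1],[-0.01,0.19,-0.2,0.84,-0.22,0,1],[-0.01,0.19,-0.2,0.84,-0.22,0,1],[-0.01,0.19,-0.2,0.84,-0.22,0,1]]])

```text
t: 10.85
ee_pos: [0.5278, 0.1273, 0.1652]
tcp_rot: [-2.353, -1.805, -0.311]
force: [0.8, 0.2, -0.1]
finger_gap: 0.998
gripper_force: 0.0
```

Call:
move_arm(rows=[[[-0.01,0.19,-0.2,0.84,-0.22,0,1],[-0.01,0.19,-0.2,0.84,-0.22,0,1],[0,0,-0.2,0.84,-0.22,0,1],[0,0,-0.2,0.84,-0.22,0,1],[0,0,0,0,0,0,1]]])

```text
t: 11.48
ee_pos: [0.526, 0.1494, 0.1164]
tcp_rot: [-2.137, -1.636, -0.665]
force: [-0.1, -0.2, 0.8]
finger_gap: 1.001
gripper_force: 0.0
```

```bash
cat >> h.py <<'E'
from scipy.spatial.transform import Rotation as R
def st():
    s=bot.read_state();M=R.from_rotvec(s['tcp_rot']).as_matrix();print(s['ee_pos'].round(4),'x',M[:,0].round(3),'y',M[:,1].round(3),'z',M[:,2].round(3),'j',s['joints'].round(2),'F',s['force'].round(1));return s,M
E
python3 -c "
from h import *
st()"
```

```text
[0.526  0.1494 0.1164] x [0.216 0.793 0.57 ] y [ 0.966 -0.259 -0.005] z [ 0.144  0.552 -0.821] j [-0.21  0.45  1.8   0.74  1.01 -0.39] F [-0.1 -0.2  0.8]
```

Call:
move_arm(rows=[[[0,0.02,-0.6,0,0,0,1],[0,0,-0.6,0,0,0,1],[0,0,-0.45,0,0,0,1],[0,0,-0.15,0,0,0,1],[0,0,0,0,0,0,1]]], squeeze=20)

```text
t: 12.1
ee_pos: [0.5267, 0.1524, 0.0101]
tcp_rot: [-2.134, -1.642, -0.668]
force: [0.9, -0.4, 0.2]
finger_gap: 1.003
gripper_force: 0.0
```

Call:
move_arm(rows=[[[0,0,0,0,0,0,-1],[0,0,0,0,0,0,-1],[0,0,0,0,0,0,-1],[0,0,0,0,0,0,-1],[0,0,0,0,0,0,-1]]], squeeze=20)

```text
t: 12.72
ee_pos: [0.5262, 0.1527, 0.0095]
tcp_rot: [-2.133, -1.642, -0.668]
force: [-0.3, -1.0, 1.0]
finger_gap: 0.457
gripper_force: 0.0
```

Call:
move_arm(rows=[[[0,0,0,0,0,0,-1],[0,0,0,0,0,0,-1],[0,0,0,0,0,0,-1]]])

```text
t: 13.1
ee_pos: [0.5261, 0.1527, 0.0095]
tcp_rot: [-2.133, -1.641, -0.667]
force: [-0.5, 0.5, 0.6]
finger_gap: 0.312
gripper_force: 19.9
```

Gripped at 27.5 mm. I'll lift, then turn it upright about the closing axis while moving to the free zone.

Call:
move_arm(rows=[[[0,0,0.5,0,0,0,-1],[0,0,0.7,0,0,0,-1],[-0.05,-0.05,0,-0.9,0.24,0,-1],[-0.05,-0.05,0,-0.9,0.24,0,-1],[-0.05,-0.05,0,-0.9,0.24,0,-1]]])

```text
t: 13.72
ee_pos: [0.5172, 0.1434, 0.0816]
tcp_rot: [-2.313, -1.779, -0.378]
force: [-0.8, -0.5, -0.6]
finger_gap: 0.313
gripper_force: 19.9
```

Call:
move_arm(rows=[[[-0.05,-0.05,0,-0.9,0.24,0,-1],[-0.05,-0.05,0,-0.9,0.24,0,-1],[-0.05,-0.05,0,-0.9,0.24,0,-1],[-0.05,-0.05,0,-0.9,0.24,0,-1],[-0.05,-0.05,0,-0.9,0.24,0,-1]]])

```text
t: 14.35
ee_pos: [0.5022, 0.1286, 0.0815]
tcp_rot: [2.421, 1.861, -0.172]
force: [-0.7, 0.6, -0.3]
finger_gap: 0.318
gripper_force: 19.9
```

```bash
python3 -c "
from h import *
st()"
```

```text
[0.5022 0.1286 0.0815] x [ 0.255  0.957 -0.14 ] y [ 0.966 -0.257 -0.002] z [-0.038 -0.135 -0.99 ] j [ 0.09  0.52  1.65 -0.15  1.03  0.43] F [-0.7  0.6 -0.3]
```

Call:
move_arm(rows=[[[-0.02,-0.03,0,-0.88,0.234,0,-1],[-0.02,-0.03,0,-0.88,0.234,0,-1],[-0.02,-0.03,0,-0.88,0.234,0,-1],[-0.02,-0.03,0,-0.88,0.234,0,-1],[-0.02,-0.03,0,-0.88,0.234,0,-1]]])

```text
t: 14.98
ee_pos: [0.4962, 0.1198, 0.0814]
tcp_rot: [2.145, 1.648, -0.66]
force: [-0.5, -0.3, -0.9]
finger_gap: 0.316
gripper_force: 19.9
```

Call:
move_arm(rows=[[[-0.02,-0.03,0,-0.88,0.234,0,-1],[-0.02,-0.03,0,-0.88,0.234,0,-1],[-0.02,-0.03,0,-0.88,0.234,0,-1],[0,0,0,0,0,0,-1]]])

```text
t: 15.48
ee_pos: [0.4923, 0.1147, 0.0803]
tcp_rot: [1.955, 1.504, -0.907]
force: [0.2, -0.2, -1.3]
finger_gap: 0.315
gripper_force: 19.9
```

```bash
python3 -c "
from h import *
s,M=st()
print(np.degrees(np.arccos(-M[2,2])))"
```

```text
[0.4923 0.1147 0.0803] x [ 0.165  0.627 -0.762] y [ 0.966 -0.258 -0.004] z [-0.199 -0.735 -0.648] j [ 0.31  0.79  1.42 -0.69  1.51  0.83] F [ 0.2 -0.2 -1.3]
49.60079173005807
```

Call:
move_arm(rows=[[[0,0,0,-0.95,0.253,0,-1],[0,0,-0.4,0,0,0,-1],[0,0,0,0,0,0,-1]]])

```text
t: 15.85
ee_pos: [0.4921, 0.114, 0.0566]
tcp_rot: [1.883, 1.447, -0.988]
force: [0.3, 0.5, -1.7]
finger_gap: 0.314
gripper_force: 19.9
```

Run:
```python
from h import *
s,M=st();print(np.degrees(np.arccos(-M[2,2])))
grab('side');uv=proj('side',[.493,.118,.03])[0];print(uv);u,v=uv.astype(int)
w=ld('side')[3][v-60:v+60,u-80:u+80,::-1];cv2.imwrite('pics/s3.png',cv2.resize(cv2.convertScaleAbs(w,alpha=1.8,beta=10),(800,600),interpolation=cv2.INTER_CUBIC))
print(proj('side',[[.493,.118,0],[.493,.118,.08]]))
```

```text
[0.4921 0.114  0.0566] x [ 0.145  0.552 -0.821] y [ 0.966 -0.259 -0.004] z [-0.215 -0.792 -0.571] j [ 0.33  0.87  1.39 -0.75  1.56  0.88] F [ 0.3  0.5 -1.7]
55.205675236139875
[307.35412341 246.86232348]
[[307.45582539 259.26596631]
 [307.18733673 225.5199174 ]]
```

View pics/s3.png

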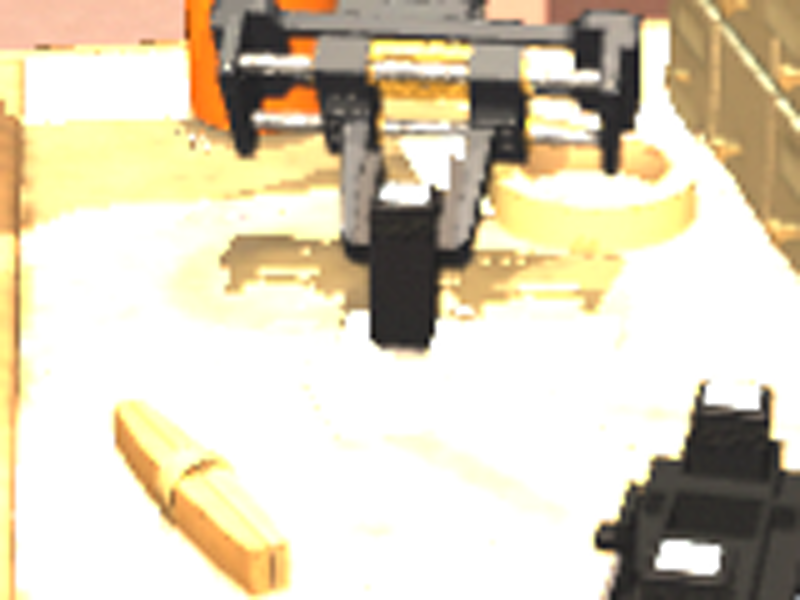

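The side crop shows the pack upright in the fingers, cap label at (405,190) and bottom at (403,345), just over the bench. Lowering gently to contact.

Call:
move_arm(rows=[[[0,0,-0.1,0,0,0,-1],[0,0,-0.03,0,0,0,-1],[0,0,0,0,0,0,-1]]])

```text
t: 16.27
ee_pos: [0.4927, 0.1142, 0.0499]
tcp_rot: [1.883, 1.446, -0.986]
force: [0.2, 0.2, -0.9]
finger_gap: 0.315
gripper_force: 19.9
```

Call:
move_arm(rows=[[[0,0,-0.03,0,0,0,-1],[0,0,-0.03,0,0,0,-1],[0,0,0,0,0,0,-1]]])

```text
t: 16.65
ee_pos: [0.4926, 0.1143, 0.046]
tcp_rot: [1.883, 1.446, -0.987]
force: [0.3, 0.9, -0.7]
finger_gap: 0.316
gripper_force: 19.9
```

Call:
move_arm(rows=[[[0,0,-0.03,0,0,0,-1],[0,0,0,0,0,0,-1]]])

```text
t: 16.9
ee_pos: [0.4927, 0.1143, 0.0449]
tcp_rot: [1.882, 1.445, -0.987]
force: [0.0, 0.8, 4.2]
finger_gap: 0.313
gripper_force: 19.9
```

Call:
move_arm(rows=[[[0,0,-0.02,0,0,0,-1],[0,0,0,0,0,0,-1]]])

```text
t: 17.15
ee_pos: [0.4928, 0.1143, 0.0448]
tcp_rot: [1.882, 1.443, -0.987]
force: [-2.8, 2.9, 11.8]
finger_gap: 0.316
gripper_force: 20.0
```

Contact. I'll relax a little, release, and back out along the tool axis.

Call:
move_arm(rows=[[[0,0,0.015,0,0,0,-1],[0,0,0,0,0,0,0],[0,0,0,0,0,0,0.4],[0,0,0,0,0,0,0.6],[0,0,0,0,0,0,0.6]]])

```text
t: 17.77
ee_pos: [0.4926, 0.1142, 0.0439]
tcp_rot: [1.883, 1.446, -0.987]
force: [0.9, -0.2, 0.6]
finger_gap: 0.747
gripper_force: 0.0
```

Call:
move_arm(rows=[[[0.05,0.2,0.14,0,0,0,0.6],[0.14,0.53,0.38,0,0,0,0.6],[0.14,0.53,0.6,0,0,0,0.6],[0,0,0.9,0.9,-0.24,0,1],[0,0,0.8,0.9,-0.24,0,1]]])

```text
t: 18.4
ee_pos: [0.5124, 0.1911, 0.2154]
tcp_rot: [2.02, 1.554, -0.824]
force: [0.3, -0.5, -0.1]
finger_gap: 0.986
gripper_force: 0.0
```

Call:
move_arm(rows=[[[0,0,0,0.9,-0.24,0,1],[0,-0.3,0,0.9,-0.24,0,1],[0,-0.3,0,0.9,-0.24,0,1],[0,-0.3,0,0.9,-0.24,0,1],[0,-0.3,0,0.9,-0.24,0,1]]])

```text
t: 19.02
ee_pos: [0.5126, 0.118, 0.2142]
tcp_rot: [2.324, 1.788, -0.362]
force: [0.6, 0.1, -0.3]
finger_gap: 0.999
gripper_force: 0.0
```

Call:
move_arm(rows=[[[-0.05,-0.3,0,0.9,-0.24,0,1],[-0.05,-0.3,0,0.9,-0.24,0,1],[-0.05,-0.3,0,0.9,-0.24,0,1],[0,0,0,0.34,-0.09,0,1],[0,0,0,0,0,0,1]]])

```text
t: 19.65
ee_pos: [0.5036, 0.0642, 0.2136]
tcp_rot: [-2.488, -1.913, -0.001]
force: [-0.5, 0.2, -0.7]
finger_gap: 0.998
gripper_force: 0.0
```

Run:
```python
from h import *
s,M=st(); grab('wrist');grab('side')
u,v=proj('side',[.493,.118,.03])[0].astype(int);print(proj('wrist',[.493,.118,.072]))
a=ld('side')[3][v-60:v+60,u-40:u+40,::-1]; b=ld('wrist')[3][:,:,::-1][60:420,120:520]
o=np.zeros((450,800,3),np.uint8);o[:,:300]=cv2.resize(a,(300,450),interpolation=cv2.INTER_CUBIC);o[:,300:]=cv2.resize(b,(500,450),interpolation=cv2.INTER_CUBIC)
cv2.imwrite('pics/c4.png',o)
```

```text
[0.5036 0.0642 0.2136] x [0.257 0.966 0.002] y [ 0.966 -0.257 -0.002] z [-0.001  0.003 -1.   ] j [-0.11  0.3   1.59  0.    1.26  0.15] F [-0.5  0.2 -0.7]
[[290.49710908 169.82381431]]
```

View pics/c4.png

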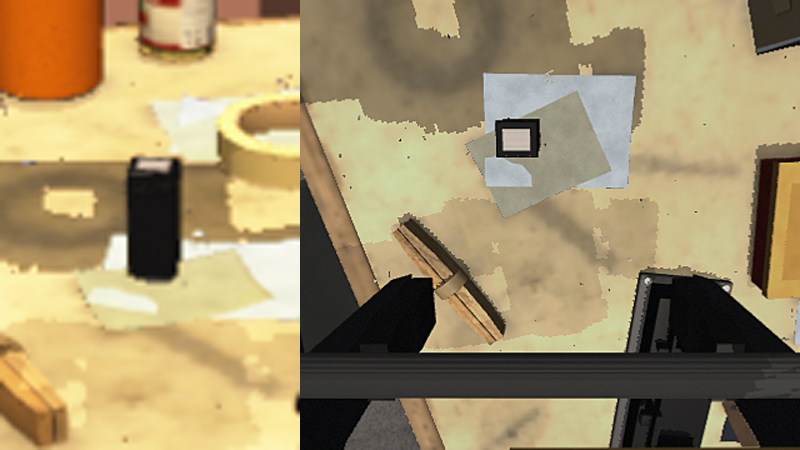

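The pack stands upright: the side crop shows it vertical, and the wrist crop shows its cap centred at (517,138). Computing the correction.

Run:
```python
from h import *
s,M=st()
q=(np.array([(496,120),(540,120),(539,157),(496,157)])-[300,0])*.8+[120,60]
P=onz('wrist',q,.072);print(P.round(4),P.mean(0),[np.linalg.norm(P[i]-P[(i+1)%4]).round(4) for i in range(4)],'d',P.mean(0)-s['ee_pos'],((P.mean(0)-s['ee_pos'])/.06).round(2))
d=P[1]+P[2]-P[0]-P[3];print(np.degrees(np.arctan2(d[1],d[0])))
```

```text
[0.5036 0.0647 0.2133] x [0.256 0.967 0.002] y [ 0.967 -0.256 -0.002] z [-0.002  0.002 -1.   ] j [-0.1   0.3   1.59  0.    1.26  0.15] F [-0.   0.1  0.6]
[[0.4853 0.1316 0.072 ]
 [0.5131 0.1241 0.072 ]
 [0.5061 0.1011 0.072 ]
 [0.4783 0.1085 0.072 ]] [0.49569631 0.11631931 0.072     ] [np.float64(0.0288), np.float64(0.0241), np.float64(0.0288), np.float64(0.0241)] d [-0.00785845  0.05157723 -0.14131273] [-0.13  0.86 -2.36]
-14.924447334825642
```

Call:
move_arm(rows=[[[-0.13,0.86,-0.4,0,0,0,1],[0,0,-0.8,0,0,0,1],[0,0,-0.8,0,0,0,1],[0,0,-0.5,0,0,0,0.6],[0,0,-0.23,0,0,0,0]]], squeeze=20)

```text
t: 20.38
ee_pos: [0.495, 0.1163, 0.048]
tcp_rot: [-2.486, -1.914, 0.002]
force: [0.3, -0.8, 0.2]
finger_gap: 0.791
gripper_force: 0.0
```

Call:
move_arm(rows=[[[0,0,0,0,0,0,-1],[0,0,0,0,0,0,-1],[0,0,0,0,0,0,-1],[0,0,0,0,0,0,-1],[0,0,0,0,0,0,-1]]], squeeze=20)

```text
t: 21.0
ee_pos: [0.4959, 0.1154, 0.0499]
tcp_rot: [-2.489, -1.913, -0.002]
force: [-0.1, 0.0, 2.9]
finger_gap: 0.317
gripper_force: 19.5
```

Call:
move_arm(rows=[[[0,0,0.4,0,0,0,-1],[0,0,0.8,0,0,0,-1],[0,0,0.7,0,0,0,-1],[0.27,-0.74,0,0,0,-0.21,-1],[0.27,-0.74,0,0,0,-0.21,-1]]])

```text
t: 21.62
ee_pos: [0.5283, 0.0258, 0.1639]
tcp_rot: [-2.528, -1.861, -0.002]
force: [0.1, 0.4, -1.7]
finger_gap: 0.324
gripper_force: 19.5
```

Call:
move_arm(rows=[[[0.27,-0.74,0,0,0,-0.21,-1],[0.27,-0.74,0,0,0,-0.21,-1],[0.27,-0.74,0,0,0,-0.21,-1],[0,0,0,0,0,0,-1],[0,0,0,0,0,0,-1]]])

```text
t: 22.25
ee_pos: [0.5762, -0.106, 0.1631]
tcp_rot: [-2.584, -1.779, -0.001]
force: [-0.4, 0.8, -0.7]
finger_gap: 0.319
gripper_force: 19.5
```

Run:
```python
from h import *
for i in range(3): s,M=st()
print('yaw',np.degrees(np.arctan2(M[1,1],M[0,1])), (np.array([.5767,-.1071])-s['ee_pos'][:2])/.06)
grab('wrist')
cv2.imwrite('pics/w5.png',ld('wrist')[3][:,:,::-1])
```

```text
[ 0.5762 -0.106   0.1631] x [0.357 0.934 0.003] y [ 0.934 -0.357 -0.003] z [-0.002  0.004 -1.   ] j [-0.38  0.51  1.41  0.    1.22 -0.02] F [-0.4  0.8 -0.7]
[ 0.5762 -0.106   0.1631] x [0.357 0.934 0.003] y [ 0.934 -0.357 -0.003] z [-0.002  0.004 -1.   ] j [-0.38  0.51  1.41  0.    1.22 -0.02] F [-0.4  0.8 -0.7]
[ 0.5762 -0.106   0.1631] x [0.357 0.934 0.003] y [ 0.934 -0.357 -0.003] z [-0.002  0.004 -1.   ] j [-0.38  0.51  1.41  0.    1.22 -0.02] F [-0.4  0.8 -0.7]
yaw -20.908064054315545 [ 0.00770218 -0.01859751]
```

Over bay 3 within a millimetre and aligned. Descending in guarded steps.

Call:
move_arm(rows=[[[0.01,-0.02,-0.4,0,0,0,-1],[0,0,-0.4,0,0,0,-1],[0,0,-0.25,0,0,0,-1],[0,0,0,0,0,0,-1]]])

```text
t: 22.8
ee_pos: [0.5768, -0.107, 0.0999]
tcp_rot: [-2.583, -1.78, 0.0]
force: [0.6, 0.4, -1.4]
finger_gap: 0.32
gripper_force: 19.5
```

Call:
move_arm(rows=[[[0,0,-0.08,0,0,0,-1],[0,0,-0.08,0,0,0,-1],[0,0,0,0,0,0,-1]]])

```text
t: 23.18
ee_pos: [0.5771, -0.1077, 0.0907]
tcp_rot: [-2.585, -1.779, -0.001]
force: [0.6, 0.4, -2.0]
finger_gap: 0.32
gripper_force: 19.5
```

Body in the bay with no contact force. Continuing down.

Call:
move_arm(rows=[[[0,0,-0.15,0,0,0,-1],[0,0,-0.15,0,0,0,-1],[0,0,-0.1,0,0,0,-1],[0,0,0,0,0,0,-1]]])

```text
t: 23.68
ee_pos: [0.577, -0.1077, 0.0662]
tcp_rot: [-2.584, -1.779, -0.0]
force: [-0.2, -0.6, -1.0]
finger_gap: 0.319
gripper_force: 19.5
```

Call:
move_arm(rows=[[[0,0,-0.07,0,0,0,-1],[0,0,0,0,0,0,-1]]])

```text
t: 23.92
ee_pos: [0.577, -0.1076, 0.0623]
tcp_rot: [-2.585, -1.779, -0.001]
force: [-2.7, 0.3, -1.8]
finger_gap: 0.317
gripper_force: 19.6
```

Call:
move_arm(rows=[[[0,0,-0.05,0,0,0,-1],[0,0,0,0,0,0,-1]]])

```text
t: 24.18
ee_pos: [0.5769, -0.1076, 0.0593]
tcp_rot: [-2.584, -1.779, -0.001]
force: [-2.2, 1.0, -2.7]
finger_gap: 0.321
gripper_force: 19.6
```

Call:
move_arm(rows=[[[0,0,-0.03,0,0,0,-1],[0,0,0,0,0,0,-1]]])

```text
t: 24.42
ee_pos: [0.5769, -0.1075, 0.0578]
tcp_rot: [-2.584, -1.779, -0.0]
force: [-5.1, 1.5, 2.2]
finger_gap: 0.319
gripper_force: 19.7
```

Call:
move_arm(rows=[[[-0.01,0,-0.02,0,0,0,-1],[0,0,0,0,0,0,-1]]])

```text
t: 24.68
ee_pos: [0.5768, -0.1076, 0.0577]
tcp_rot: [-2.585, -1.78, -0.002]
force: [-5.9, 3.2, 9.5]
finger_gap: 0.321
gripper_force: 19.8
```

On the floor at the expected height. Releasing and rising.

Call:
move_arm(rows=[[[0,0,0.01,0,0,0,0],[0,0,0,0,0,0,0.2],[0,0,0,0,0,0,0.2],[0,0,0.3,0,0,0,0.2],[0,0,0.7,0,0,0,0.2]]])

```text
t: 25.3
ee_pos: [0.576, -0.1075, 0.1176]
tcp_rot: [-2.583, -1.778, 0.001]
force: [0.2, -0.1, -0.2]
finger_gap: 0.598
gripper_force: 0.0
```

Call:
move_arm(rows=[[[0,0,1,0,0,0,0.2],[-0.2,-0.4,0.9,0,0,0,1],[-0.2,-0.4,0,0,0,0,1],[0,0,0,0,0,0,1]]])

```text
t: 25.8
ee_pos: [0.5522, -0.1568, 0.2326]
tcp_rot: [-2.588, -1.778, -0.003]
force: [1.4, -0.1, 0.1]
finger_gap: 0.917
gripper_force: 0.0
```

Run:
```python
from h import *
s,M=st(); grab('wrist');grab('side')
a=ld('side')[3][190:440,220:470,::-1]; b=ld('wrist')[3][:,:,::-1][20:420,140:540]
o=np.zeros((400,800,3),np.uint8);o[:,:400]=cv2.resize(a,(400,400),interpolation=cv2.INTER_CUBIC);o[:,400:]=b
cv2.imwrite('pics/c6.png',o)
```

```text
[ 0.5522 -0.1568  0.2326] x [0.359 0.933 0.002] y [ 0.933 -0.359 -0.   ] z [ 0.     0.002 -1.   ] j [-0.48  0.43  1.35  0.    1.36 -0.11] F [ 1.4 -0.1  0.1]
```

View pics/c6.png

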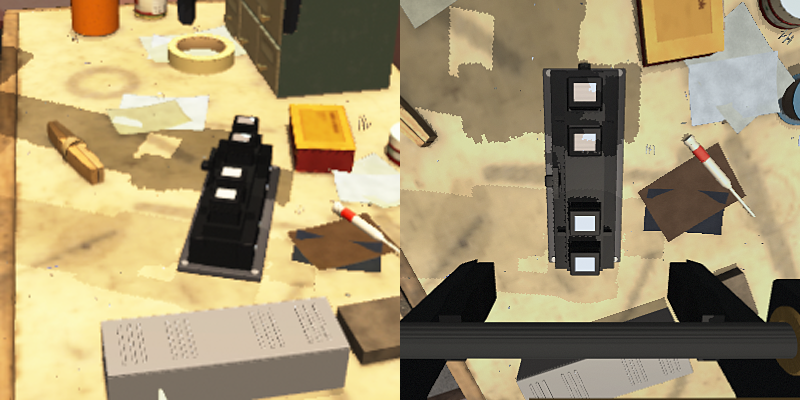

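The final picture shows four caps level in the dock, at wrist (585,92), (583,140), (584,222) and (583,262). The cover lies flat and upright, clear at side (225,345), and the clamp, driver and tape are undisturbed.

```bash
python3 -c "
from bench import bot
print(bot.job_done())"
```

```text
the job is handed in; nothing more can be done
None
```

The job is done and handed in at about 26 s of robot time: the cover lies flat, right way up, to the right of the dock, and the spare was stood upright, released, retaken from above and seated in empty bay 3, with nothing else visibly disturbed.

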